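# Fit the grinding jar to the bench mill and lock it

### The arm

A 7-joint arm with a two-finger parallel gripper is mounted at the origin on a cart in front of the work surface, level with it; the furniture and walls round the work are solid. World frame = base frame: x ahead of the robot, y to its left, z up, the work surface at z = 0. Lengths are in m, angles in degrees, forces in N, time in s.
With the tool pointing down it reaches from about 0.425 to 0.875 m from the base axis. Payload 4.7 kg.
Tool frame: the origin (TCP) lies at the very end of the fingers, on their centre line; the grasp point (between the pads) lies 19 mm behind it; z points along the fingers, y is the line along which they close (so a half turn about z gives the same grasp; the last joint's range is limited). The gripper opens to 87 mm and grips with 3 to 60 N. Pads are 19 mm wide; open, the fingers measure 117 mm over their backs; the gripper's body (75 mm by 190 mm) begins 51 mm behind the grasp point.
Start: joints at [70.594, 18.392, -4.016, 83.108, 1.295, 78.541, -3.26], TCP at [0.225, -0.61, 0.223] pointing down, gripper open.
Joint ranges: [-163.93, 163.93], [-17.29, 119.83], [-79.2, 71.16], [3.27, 140.29], [-89.18, 269.18], [5.43, 117.66], [-154.24, 154.24]. Speed limits (degrees/s): [147.25, 147.25, 180, 180, 180, 180, 180].

### API

Orientations are given as [roll, pitch, yaw] about the fixed x, y, z axes, in that order (R = Rz(yaw) Ry(pitch) Rx(roll)).
In Python, from cell import get_obs, read_camera, sign_off, silhouettes gives the robot as it stands.
- The arm moves only by the tool play_rows, never from a script. Its argument "steps" is a list that holds one entry, the list of rows, each a list of 7 numbers: the shift along the tool's x, y, z in m, then the turn, a rotation vector about the tool's x, y, z in rad, then the finger opening in m, from 0 to 0.087. A call has 1 to 12 rows; each row shifts and turns the commanded pose from where the row before left it, along the tool's axes as they then stand; what a row does not reach is not made up. A row lasts 1/10 s, in which the tool goes at most 50 mm and 8.59 degrees, less where a joint would pass 70% of its speed; a pose out of reach is approached as far as the arm can. A call is refused whole if a number of a shift passes 0.05 or a number of a turn 0.15, either way. A call with a gripper value outside its range is refused whole. The fingers move at their own pace and stop on an object; "force" is the grip in N (left out, the last holds). Time passes only in rows, so rows that do not move let the fingers close. It gives the time, the measured TCP pose, the force, the opening and the grip force at its end, in the units of the state.
- get_obs(): the state, without advancing time (a new reading comes with each control period).
- read_camera(name): name is "side" or "top"; returns a dict with "frame" (384x512x3 uint8, red, green, blue), "intrinsics" (3x3 intrinsics, pixels), "view" (4x4, takes a point from world to camera coordinates). Camera axes: x right, y up, looking along -z (the intrinsics and any distortion apply to the point x, -y, -z); pixel columns grow to the right and rows downward; lengths in m; the calibration is good to about 2 mm. A picture is of the moment at which its call begins. There is no depth.
- sign_off(): hands the job in; it is judged then, once.
Trained networks look in the newest picture that a camera, given by its name, has taken for a name from the list of things; names that differ only in an ending like _2 or _b are one class to them, and where a whole thing is asked for, a point or a joint stands for the part that bears it (a point fixed in the world has none). Each returns a list of dicts, best first, with "p" (0 to 1); they miss things now and then, are a little off and sometimes report something else, mostly with a low value. They report only what shows in the picture. A call takes as long as a camera call.
- silhouettes(camera, name): "pixels" (384x512 bool, what is visible of it) and "extent" ([left, top, right, bottom] in pixels, round what is visible of it).
The state is a dict: "time_s": time; "qpos": joint angles; "joint_velocities": joint speeds; "effort": joint torques, N m; "tool_pos": TCP position; "tool_rot": TCP orientation; "force": force on the tool from outside, world axes, zero at the start; "wrist_torque": the same for the moment, N m; "grip_width": finger opening in m; "grasp_force": force on a finger pad.
Only numpy, scipy, OpenCV 4.12 (cv2) and the standard library are available. Lean on these libraries where they do the work, as an engineer would, in place of code of your own. Each camera call takes 0.05 s, during which the arm holds its last target. There are 200 camera calls.

### The job

Fit the grinding jar to the bench mill: swing the knurled lock ring by its black post to its open stop (anticlockwise seen from above), lower the jar upright onto the seat, orange mark to the mill's front, without dropping it, so that both dowels enter the foot plate and the foot lies flat. Then swing the ring clockwise to its closed stop to lock the jar down. Let go of everything and leave the other things on the bench where they are.

Things in the scene. Friction and masses are not known exactly. Their poses are not given: they have to be found in the camera images.
- mill_base: Drive base of the bench mill, fixed to the bench: white box on a grey foot, 178 (x) x 172 (y) mm, top at 76 mm. Origin at the centre of its underside. Its front (panel with display, red and green buttons, black knob) faces its own -x, which points roughly to the robot (turned by up to 0.3 rad); z up.
- seat (a point): Centre of the round aluminium seat (112 mm across), 80 mm above the bench; axes as the mill base. Two steel dowels stand on it, 11 mm high with tapered tips: 12 mm thick at y = +41 mm, 8 mm thick at y = -41 mm. In the centre a drive coupling, 17 mm across, 6 mm high. An orange bar on the seat marks its front (-x).
- lock_ring (a joint): Knurled steel ring round the seat, 132 mm across, inside 119 mm, top 98 mm above the bench. Angle turned clockwise seen from above: 0 at the open stop, 1.05 rad at the closed stop. Stiff, 0.12 N m; stays where left. Two lugs reach in to 41 mm from the axis, 13.5 to 19.5 mm above the seat: below 0.35 rad the jar's foot passes between them, above 0.5 they block it; closed, they lie over its ends.
- ring_post (a point): Point on the axis of the ring's black upright handle post, 133 mm above the bench. The post is a round bar 16 mm thick, black from 95 to 146 mm above the bench (20 mm steel boss below), 90 mm from the ring's axis. In the mill base's frame it stands at azimuth 210 degrees (from +x, anticlockwise) minus the ring angle: 210 open, 150 closed. Pinch it from above or push it sideways.
- jar: Grinding jar with fixed lid, loose on the bench, 0.3 to 0.5 kg, 102 mm high. Origin at the centre of its underside, z up, orange mark at its front (-x). Foot plate 36 (x) x 106 (y) x 12 mm with through holes 14 mm wide at y = +41 mm and 10 mm at y = -41 mm; cup 58 mm across, grey lid 62 mm across, its top 71 mm up. Seated, its axes agree with the mill base's and its origin is at the seat point.
- jar_grip (a point): Centre of the black bar grip on the jar's lid, 90 mm above the jar's underside; axes as the jar. The bar is 16 mm thick (along y), 56 mm long (along x), and stands from 71 to 102 mm above the underside.
- jar_front (a point): Point 30 mm in front (-x) of the jar's origin, at underside height.
- beaker: Small glass beaker, 50 mm across, 66 mm high, standing behind the work; a bystander. Origin at the centre of its underside.
- dropper_bottle: White dropper bottle with red cap, 34 mm across, 75 mm high (the nearer of two such bottles); a bystander. Origin at the centre of its underside.
- timer: White lab timer lying on the bench near its front, to the right, 66 x 62 x 20 mm; a bystander. Origin at the centre of its underside. Behind it stands a tall fixed instrument, 330 mm high, filling the bench from world x = 0.49 m on and right of y = -0.28 m; a fixed hand press 382 mm high stands behind the work, from x = 0.69 m on, at y = -0.06 to 0.07 m.
- spatula: Lab spatula with blue handle lying on the bench near its front edge, 16 x 195 x 9 mm, long along its own y; a bystander. Origin at the middle of its underside.

How it is judged:
By the outcome, as a careful person would: the job done as asked, in the order asked, and still so for the second after the job is handed in, with the robot touching nothing.
It also fails if it takes over 69 s, if anything falls off the work surface, if the arm or the gripper's body presses on something with over 40 N, if the wrist force passes 120 N, or if a joint passes its speed limit or range.

## Working session

There is one attempt and no reset: what is moved stays moved. The work goes in short steps, Python scripts to look and compute and a tool call to move; the robot and the scene stay as the last step left them, time stands still between calls to the robot, and variables do not carry over. Pictures are saved under pics/ and viewed, at most 10 in all, crops included, and the job is handed in when it is done.

Besides the shell and the picture viewer there is one more tool, called after "Call:" in YAML: its name, and indented under it one key for each argument. play_rows: Moves the arm, as the interface text tells. Its arguments: {"type":"object","properties":{"steps":{"type":"array","items":{"type":"array","items":{"type":"array","items":{"type":"number"}}}},"force":{"type":"number"}},"required":["steps"]}

```bash
mkdir -p pics; ls
python3 - <<'E'
from cell import *
import cv2,numpy as np
o=get_obs();print(o['tool_pos'],o['tool_rot'],o['grip_width'],o['time_s'])
for c in ['side','top']:
    r=read_camera(c);cv2.imwrite(f'pics/{c}0.png',r['frame'][:,:,::-1])
    print(c,r.keys(),np.round(r['intrinsics'],2).tolist(),np.round(r['view'],4).tolist())
    for n in ['mill_base','lock_ring','ring_post','jar','jar_grip','beaker','dropper_bottle','timer','spatula']:
        for d in silhouettes(c,n)[:2]: print(n,round(d['p'],2),d['extent'],int(d['pixels'].sum()))
E
```

```text
pics
[ 0.22437951 -0.60946053  0.22146503] [-1.79891886e+02  4.29153103e-03  2.02181614e+01] 0.08713695478598793 0.0
side dict_keys(['frame', 'intrinsics', 'view']) [[395.16, 0.0, 252.24], [0.0, 395.16, 188.75], [0.0, 0.0, 1.0]] [[-0.9994, 0.034, 0.0037, 0.5516], [-0.0168, -0.5823, 0.8128, -0.0736], [0.0298, 0.8123, 0.5825, -1.1342], [0.0, 0.0, 0.0, 1.0]]
mill_base 0.88 [218.7, 237.3, 315.1, 321.9] 6131
ring_post 0.76 [237.0, 236.5, 314.8, 288.2] 1524
ring_post 0.55 [238.7, 195.4, 264.0, 234.7] 847
jar 0.75 [239.5, 197.3, 267.5, 236.7] 802
jar 0.52 [281.4, 157.3, 304.8, 172.2] 262
jar_grip 0.67 [238.7, 194.1, 263.5, 236.4] 888
beaker 0.82 [169.9, 227.2, 191.2, 259.5] 518
beaker 0.44 [219.6, 237.2, 314.9, 319.2] 6234
dropper_bottle 0.52 [191.7, 170.0, 201.8, 194.8] 248
timer 0.59 [280.8, 158.8, 304.2, 172.6] 263
spatula 0.59 [316.0, 225.7, 338.4, 278.0] 260
spatula 0.42 [240.7, 192.6, 267.4, 236.6] 830
top dict_keys(['frame', 'intrinsics', 'view']) [[366.23, 0.0, 254.24], [0.0, 366.23, 187.73], [0.0, 0.0, 1.0]] [[-0.0047, -0.9998, 0.019, -0.0043], [0.994, -0.0026, 0.1092, -0.5692], [-0.1092, 0.0194, 0.9938, -0.9759], [0.0, 0.0, 0.0, 1.0]]
mill_base 0.71 [333.6, 230.3, 360.9, 262.9] 555
lock_ring 0.86 [133.0, 178.0, 183.7, 238.3] 937
lock_ring 0.57 [331.7, 230.5, 361.3, 260.5] 581
ring_post 0.57 [124.4, 174.3, 182.8, 237.1] 784
ring_post 0.19 [121.5, 166.1, 200.0, 243.4] 4366
jar 0.64 [225.8, 182.6, 264.5, 205.7] 601
jar_grip 0.86 [223.2, 184.7, 261.3, 211.7] 605
jar_grip 0.72 [334.6, 227.8, 361.0, 259.5] 531
beaker 0.78 [201.8, 120.0, 219.7, 140.2] 341
beaker 0.6 [223.3, 183.3, 264.3, 206.9] 610
dropper_bottle 0.49 [289.8, 127.4, 302.0, 145.0] 172
timer 0.94 [336.2, 230.8, 359.6, 260.6] 581
spatula 0.5 [171.9, 258.7, 240.5, 267.9] 343
```

Run:
```python
import cv2
t=cv2.imread('pics/top0.png')[110:275,110:310]; s=cv2.imread('pics/side0.png')[180:330,160:345]
cv2.imwrite('pics/tc.png',cv2.resize(t,(720,594),interpolation=cv2.INTER_CUBIC))
cv2.imwrite('pics/sc.png',cv2.resize(s,(740,600),interpolation=cv2.INTER_CUBIC))
```

```text
(no output)
```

View pics/tc.png

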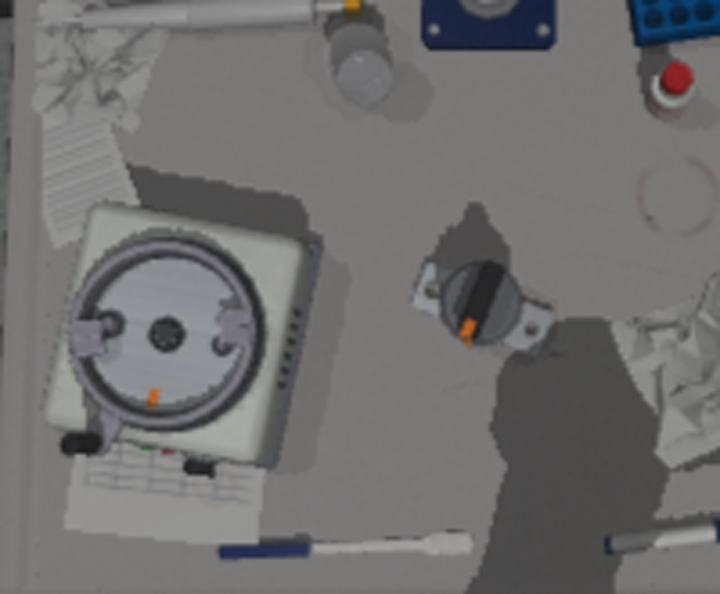

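View pics/sc.png

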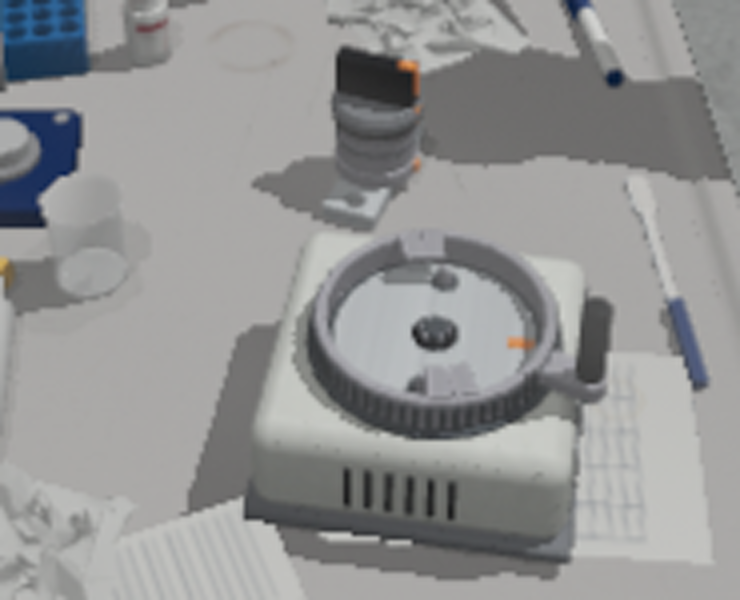

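Top crop (3.6x from 110,110): mill at left with its coupling at about (167,334), orange bar (153,398), ring post top (72,443). The jar is at (481,300) with its orange mark at (468,330) and foot holes at (432,288) and (531,328). In the side crop the post stands right of the ring at (597,340) and the jar grip is at (375,77).

```bash
cat > h.py <<'E'
import cv2,numpy as np
from scipy.optimize import least_squares
CAL={'side':(np.array([[395.16,0,252.24],[0,395.16,188.75],[0,0,1]]),np.array([[-0.9994,0.034,0.0037,0.5516],[-0.0168,-0.5823,0.8128,-0.0736],[0.0298,0.8123,0.5825,-1.1342]])),
'top':(np.array([[366.23,0,254.24],[0,366.23,187.73],[0,0,1]]),np.array([[-0.0047,-0.9998,0.019,-0.0043],[0.994,-0.0026,0.1092,-0.5692],[-0.1092,0.0194,0.9938,-0.9759]]))}
def proj(c,P):
    K,V=CAL[c];P=np.atleast_2d(P);q=P@V[:,:3].T+V[:,3];q=q*[1,-1,-1]@np.eye(3);q=q@K.T;return q[:,:2]/q[:,2:]
def atz(c,px,z):
    f=lambda p:(proj(c,[p[0],p[1],z])-px).ravel();return least_squares(f,[.6,0.1]).x
def tri(pt,ps):
    f=lambda p:np.r_[(proj('top',p)-pt).ravel(),(proj('side',p)-ps).ravel()]
    r=least_squares(f,[.6,.1,.1]);return r.x,r.cost
def blobs(img,kind,box,off=(0,0)):
    x0,y0,x1,y1=box;S=4
    im=cv2.resize(img[y0:y1,x0:x1],None,fx=S,fy=S,interpolation=cv2.INTER_CUBIC)
    h=cv2.cvtColor(im,cv2.COLOR_BGR2HSV)
    m=((h[...,0]>5)&(h[...,0]<20)&(h[...,1]>140)&(h[...,2]>90)) if kind=='orange' else (h[...,2]<kind)
    n,l,st,ce=cv2.connectedComponentsWithStats(m.astype(np.uint8))
    out=[]
    for i in range(1,n):
        if st[i,4]<30: continue
        ys,xs=np.nonzero(l==i);r=cv2.minAreaRect(np.c_[xs,ys].astype(np.float32))
        g=lambda p:((np.array(p)+.5)/S-.5+[x0,y0]).round(2).tolist()
        out.append((st[i,4]/S/S,g(ce[i]),[g(p) for p in cv2.boxPoints(r)]))
    return out
E
python3 - <<'E'
from h import *
t=cv2.imread('pics/top0.png');s=cv2.imread('pics/side0.png')
print('orange top');[print(*b) for b in blobs(t,'orange',(120,160,270,240))]
print('orange side');[print(*b) for b in blobs(s,'orange',(220,180,330,330))]
print('dark top mill');[print(*b) for b in blobs(t,60,(120,165,185,245))]
print('dark top jar');[print(*b) for b in blobs(t,60,(222,175,268,212))]
print('dark side');[print(*b) for b in blobs(s,60,(230,185,320,290))]
E
```

```text
orange top
20.125 [239.51, 201.19] [[236.4, 204.3], [238.67, 197.47], [242.12, 198.62], [239.85, 205.45]]
8.375 [151.88, 220.3] [[150.52, 222.27], [151.25, 217.9], [153.27, 218.23], [152.54, 222.61]]
orange side
10.125 [261.83, 197.04] [[258.81, 195.6], [261.55, 193.61], [266.11, 199.89], [263.38, 201.88]]
3.1875 [288.99, 265.47] [[287.12, 265.88], [287.12, 265.12], [290.88, 265.12], [290.88, 265.88]]
dark top mill
2.0 [162.45, 176.77] [[161.12, 176.38], [163.62, 176.38], [163.62, 177.12], [161.12, 177.12]]
79.875 [177.61, 197.22] [[164.38, 177.38], [177.5, 174.64], [186.57, 218.23], [173.45, 220.96]]
2.0625 [152.76, 180.65] [[151.12, 180.38], [154.12, 180.38], [154.12, 180.88], [151.12, 180.88]]
8.0625 [134.23, 196.66] [[131.88, 197.65], [134.96, 194.25], [136.87, 195.98], [133.78, 199.38]]
4.25 [139.14, 197.18] [[136.57, 196.75], [141.58, 196.41], [141.66, 197.62], [136.65, 197.96]]
9.25 [156.55, 199.42] [[153.26, 199.62], [153.73, 197.59], [159.7, 198.97], [159.23, 201.0]]
18.5 [156.29, 204.26] [[151.47, 206.76], [151.67, 200.85], [160.19, 201.14], [159.99, 207.05]]
2.5625 [139.25
[... 746 characters left out ...]
6], [242.12, 204.38]]
dark side
194.1875 [252.98, 199.29] [[242.1, 202.34], [244.42, 191.59], [264.93, 196.03], [262.61, 206.78]]
5.875 [313.14, 199.38] [[311.88, 198.12], [314.38, 198.12], [314.38, 200.62], [311.88, 200.62]]
13.5 [267.24, 264.79] [[262.29, 265.38], [263.0, 261.75], [272.77, 263.65], [272.06, 267.28]]
2.375 [237.47, 264.97] [[237.38, 262.12], [237.62, 262.12], [237.62, 267.62], [237.38, 267.62]]
2.75 [240.45, 270.75] [[238.92, 268.73], [239.62, 268.38], [241.72, 272.58], [241.02, 272.93]]
2.1875 [280.08, 283.1] [[279.88, 281.38], [280.38, 281.38], [280.38, 284.88], [279.88, 284.88]]
2.375 [273.4, 285.4] [[273.12, 283.62], [273.88, 283.62], [273.88, 286.88], [273.12, 286.88]]
```

Run:
```python
from h import *
T=lambda x,y:((x+.5)/3.6-.5+110,(y+.5)/3.6-.5+110)
S=lambda x,y:((x+.5)/4-.5+160,(y+.5)/4-.5+180)
def fit(obs,p0):
    def f(p):
        r=[]
        for c,px,fn,w in obs:
            r+=list((proj(c,fn(p))[0]-px)*w)
        return np.array(r)
    s=least_squares(f,p0,loss='soft_l1');cov=np.linalg.inv(s.jac.T@s.jac)**1
    for (c,px,fn,w),e in zip(obs,f(s.x).reshape(-1,2)): print(c,np.round(px,1),np.round(e/w,2))
    return s.x,np.sqrt(np.diag(cov))
def L(x,y,z): 
    return lambda p:[p[0]+x*np.cos(p[2])-y*np.sin(p[2]),p[1]+x*np.sin(p[2])+y*np.cos(p[2]),z]
def post(z): return lambda p:[p[0]+.09*np.cos(p[2]+p[3]),p[1]+.09*np.sin(p[2]+p[3]),z]
ob=lambda z:(lambda p:[p[0]-p[4]*np.cos(p[2]),p[1]-p[4]*np.sin(p[2]),z])
m=[('top',(156.3,202.5),L(0,0,.086),1),('side',S(434,332),L(0,0,.086),1),
('top',(151.88,220.3),ob(.081),1),('side',(289.4,265.4),ob(.081),1),
('top',(132.2,232.6),post(.122),1),('side',S(596,340),post(.122),1),
('top',T(112,322),L(0,.041,.09),.7),('top',T(224,345),L(0,-.041,.088),.5),('side',S(445,280),L(0,-.041,.088),.7),
('top',T(167,334),L(0,0,.098),.7)]
x,sd=fit(m,[.55,.2,-.2,3.5,.045]);print('mill',x[:2].round(4),np.degrees(x[2:4]).round(2),x[4],sd.round(4))
for c in CAL: print(c,'post top/bot',proj(c,[post(.146)(x),post(.095)(x)]).round(1).tolist())
j=[('top',T(432,288),L(0,.041,.01),1),('top',T(531,328),L(0,-.041,.01),1),('side',S(355,200),L(0,.041,.011),1),
('top',(239.5,201.2),ob(.095),.5),('side',(261.8,197),ob(.095),.5),('side',(253,199.3),L(0.003,0.002,.09),.7),('top',T(481,302),L(0,0,.071),.7)]
x,sd=fit(j,[.58,.03,-.4,0,.028]);print('jar',x.round(4),np.degrees(x[2]),sd.round(4) if 0 else '')
```

```text
top [156.3 202.5] [-0.64  0.07]
side [268.1 262.6] [ 0.21 -2.1 ]
top [151.9 220.3] [-0.15  0.04]
side [289.4 265.4] [-0.03 -0.31]
top [132.2 232.6] [-0.25  0.26]
side [308.6 264.6] [-0.89 -0.59]
top [140.8 199.1] [-1.07 -0.07]
top [171.9 205.5] [-0.83  0.48]
side [270.9 249.6] [ 0.24 -2.66]
top [156.  202.4] [-1.54 -0.18]
mill [0.5254 0.2487] [-12.65 161.12] 0.046583035567640874 [0.0011 0.0017 0.0408 0.042  0.002 ]
side post top/bot [[308.8, 255.7], [306.6, 273.1]]
top post top/bot [[128.8, 233.0], [135.3, 232.7]]Traceback (most recent call last):
  File "<stdin>", line 26, in <module>
  File "<stdin>", line 10, in fit
    ainv = _umath_linalg.inv(a, signature=signature)
    raise LinAlgError("Singular matrix")
numpy.linalg.LinAlgError: Singular matrix
```

Run:
```python
from h import *
T=lambda x,y:((x+.5)/3.6-.5+110,(y+.5)/3.6-.5+110)
S=lambda x,y:((x+.5)/4-.5+160,(y+.5)/4-.5+180)
def L(x,y,z): 
    return lambda p:[p[0]+x*np.cos(p[2])-y*np.sin(p[2]),p[1]+x*np.sin(p[2])+y*np.cos(p[2]),z]
j=[('top',T(432,288),L(0,.041,.01),1),('top',T(531,328),L(0,-.041,.01),1),('side',S(355,200),L(0,.041,.011),1),
('top',(239.5,201.2),L(-.028,0,.095),.5),('side',(261.8,197),L(-.028,0,.095),.5),('side',(253,199.3),L(0.003,0.002,.09),.7),('top',T(481,302),L(0,0,.071),.7)]
f=lambda p,o:np.concatenate([(proj(c,fn(p))[0]-px)*w for c,px,fn,w in o])
for o in (j,[q for q in j if q[0]=='top']):
    s=least_squares(f,[.58,.03,-.4],args=(o,));print(s.x.round(4),np.degrees(s.x[2]),s.fun.reshape(-1,2).round(2).tolist())
# triangulations
for n,a,b in [('coupling',(156.3,202.5),S(434,332)),('bar',(151.9,220.3),(289.4,265.4)),('hole',T(432,288),S(355,200)),('jarorange',(239.5,201.2),(261.8,197.))]:
    print(n,tri(a,b))
print(atz('top',(156.3,202.5),.086),atz('side',S(434,332),.086))
```

```text
[ 0.5503  0.0237 -0.376 ] -21.542799691021873 [[0.13, 0.35], [-0.1, -0.13], [-0.32, 0.16], [-0.23, 0.65], [0.79, 0.64], [-0.71, -1.04], [-0.07, -0.19]]
[ 0.5507  0.0235 -0.3878] -22.21782291555965 [[0.26, 0.05], [-0.11, -0.12], [-0.25, 0.55], [-0.02, -0.3]]
coupling (array([0.52583021, 0.24873713, 0.0794867 ]), np.float64(0.0051249068485397535))
bar (array([0.47992883, 0.2587978 , 0.07990078]), np.float64(0.0032261002983047225))
hole (array([0.56524635, 0.06219269, 0.01203637]), np.float64(0.09020666835259704))
jarorange (array([0.52782906, 0.03267655, 0.09822101]), np.float64(0.040367565283533836))
[0.52557238 0.24710595] [0.52628031 0.25498602]
```

```bash
cat >> h.py <<'E'
def plan(way,start=None):
    """way: list of (x,y,z,yaw_deg,rows); prints tool-frame rows"""
    if start is None:
        from cell import get_obs
        o=get_obs();start=[*o['tool_pos'],o['tool_rot'][2]];print('at',np.round(start,4),'F',np.round(o['force'],1),'w',round(o['grip_width'],4),'g',np.round(o['grasp_force'],1),'t',round(o['time_s'],2))
    p=np.array(start,float)
    for w in way:
        n=w[4];d=(np.array(w[:4])-p)/n;print('->',w)
        for k in range(n):
            a=np.radians(p[3]);v=[d[0]*np.cos(a)+d[1]*np.sin(a),d[0]*np.sin(a)-d[1]*np.cos(a),-d[2]]
            print([*np.round(v,4).tolist(),round(-np.radians(d[3]),4)]);p=p+d
E
python3 -c "
from h import *
plan([(.40,-.2,.22,0,11),(.45,.02,.21,-10,6),(.449,.295,.20,-31.5,7)])"
```

```text
at [ 0.2246 -0.61    0.2226 20.215 ] F [0.7 1.1 1.2] w 0.087 g 0.0 t 1.0
-> (0.4, -0.2, 0.22, 0, 11)
[0.0278, -0.0295, 0.0002, np.float64(0.0321)]
[0.0269, -0.0303, 0.0002, np.float64(0.0321)]
[0.0259, -0.0312, 0.0002, np.float64(0.0321)]
[0.0249, -0.032, 0.0002, np.float64(0.0321)]
[0.0238, -0.0328, 0.0002, np.float64(0.0321)]
[0.0228, -0.0335, 0.0002, np.float64(0.0321)]
[0.0217, -0.0342, 0.0002, np.float64(0.0321)]
[0.0206, -0.0349, 0.0002, np.float64(0.0321)]
[0.0195, -0.0356, 0.0002, np.float64(0.0321)]
[0.0183, -0.0362, 0.0002, np.float64(0.0321)]
[0.0171, -0.0367, 0.0002, np.float64(0.0321)]
-> (0.45, 0.02, 0.21, -10, 6)
[0.0083, -0.0367, 0.0017, np.float64(0.0291)]
[0.0073, -0.0369, 0.0017, np.float64(0.0291)]
[0.0062, -0.0371, 0.0017, np.float64(0.0291)]
[0.0051, -0.0373, 0.0017, np.float64(0.0291)]
[0.004, -0.0374, 0.0017, np.float64(0.0291)]
[0.0029, -0.0375, 0.0017, np.float64(0.0291)]
-> (0.449, 0.295, 0.2, -31.5, 7)
[-0.007, -0.0387, 0.0014, np.float64(0.0536)]
[-0.009, -0.0382, 0.0014, np.float64(0.0536)]
[-0.0111, -0.0377, 0.0014, np.float64(0.0536)]
[-0.0131, -0.0371, 0.0014, np.float64(0.0536)]
[-0.015, -0.0363, 0.0014, np.float64(0.0536)]
[-0.017, -0.0354, 0.0014, np.float64(0.0536)]
[-0.0188, -0.0345, 0.0014, np.float64(0.0536)]
```

Call:
play_rows:
  steps:
    - [[0.028,-0.03,0,0,0,0.032,0.087],[0.027,-0.03,0,0,0,0.032,0.087],[0.026,-0.031,0,0,0,0.032,0.087],[0.025,-0.032,0,0,0,0.032,0.087],[0.024,-0.033,0,0,0,0.032,0.087],[0.023,-0.034,0,0,0,0.032,0.087],[0.022,-0.034,0,0,0,0.032,0.087],[0.021,-0.035,0,0,0,0.032,0.087],[0.02,-0.036,0,0,0,0.032,0.087],[0.018,-0.036,0,0,0,0.032,0.087],[0.017,-0.037,0,0,0,0.032,0.087],[0.008,-0.037,0.002,0,0,0.029,0.087]]

```text
time_s: 2.2
tool_pos: [0.4105, -0.1597, 0.2211]
tool_rot: [180.0, -0.1, -1.6]
force: [0.6, -0.1, 1.2]
grip_width: 0.0871
grasp_force: 0.0
```

Call:
play_rows:
  steps:
    - [[0.007,-0.037,0.002,0,0,0.029,0.07],[0.006,-0.037,0.002,0,0,0.029,0.06],[0.005,-0.037,0.002,0,0,0.029,0.05],[0.004,-0.037,0.002,0,0,0.029,0.05],[0.003,-0.037,0.002,0,0,0.029,0.05],[-0.007,-0.039,0.001,0,0,0.054,0.05],[-0.009,-0.038,0.001,0,0,0.054,0.05],[-0.011,-0.038,0.001,0,0,0.054,0.05],[-0.013,-0.037,0.001,0,0,0.054,0.05],[-0.015,-0.036,0.001,0,0,0.054,0.05],[-0.017,-0.035,0.001,0,0,0.054,0.05],[-0.019,-0.034,0.001,0,0,0.054,0.05]]

```text
time_s: 3.4
tool_pos: [0.4485, 0.249, 0.2022]
tool_rot: [179.9, 0.3, -27.5]
force: [-0.2, 0.1, 0.1]
grip_width: 0.05
grasp_force: 0.0
```

Call:
play_rows:
  steps:
    - [[0,0,0,0,0,0,0.05],[0,0,0,0,0,0,0.05],[0,0,0,0,0,0,0.05]]

```text
time_s: 3.7
tool_pos: [0.4495, 0.2446, 0.2022]
tool_rot: [179.8, 0.2, -27.8]
force: [0.2, -0.0, -0.3]
grip_width: 0.0501
grasp_force: 0.0
```

```bash
python3 -c "
from h import *
plan([(.449,.295,.115,-31.5,4)])"
```

```text
at [  0.4495   0.2446   0.2022 -27.7944] F [ 0.2 -0.  -0.3] w 0.0501 g 0.0 t 3.7
-> (0.449, 0.295, 0.115, -31.5, 4)
[-0.006, -0.0111, 0.0218, np.float64(0.0162)]
[-0.0062, -0.011, 0.0218, np.float64(0.0162)]
[-0.0063, -0.0109, 0.0218, np.float64(0.0162)]
[-0.0065, -0.0108, 0.0218, np.float64(0.0162)]
```

Call:
play_rows:
  steps:
    - [[-0.012,-0.022,0,0,0,0.032,0.05],[-0.013,-0.022,0,0,0,0.032,0.05],[0,0,0.022,0,0,0,0.05],[0,0,0.022,0,0,0,0.05],[0,0,0,0,0,0,0.05]]

```text
time_s: 4.2
tool_pos: [0.4473, 0.257, 0.1526]
tool_rot: [179.2, 0.6, -29.0]
force: [-0.3, -0.6, -0.5]
grip_width: 0.0497
grasp_force: 0.0
```

Run:
```python
from h import *
from cell import *
plan([(.449,.295,.115,-31.5,3)])
a=[read_camera(c)['frame'][:,:,::-1] for c in('top','side')]
cv2.imwrite('pics/p1t.png',a[0]);cv2.imwrite('pics/p1s.png',a[1])
cv2.imwrite('pics/p1.png',np.hstack([cv2.resize(i,(400,400),interpolation=cv2.INTER_CUBIC) for i in (a[0][165:265,90:190],a[1][200:300,240:340])]))
```

```text
at [  0.4473   0.257    0.1526 -29.019 ] F [-0.3 -0.6 -0.5] w 0.0497 g 0.0 t 4.2
-> (0.449, 0.295, 0.115, -31.5, 3)
[-0.0056, -0.0114, 0.0125, np.float64(0.0144)]
[-0.0058, -0.0113, 0.0125, np.float64(0.0144)]
[-0.006, -0.0112, 0.0125, np.float64(0.0144)]
```

View pics/p1.png

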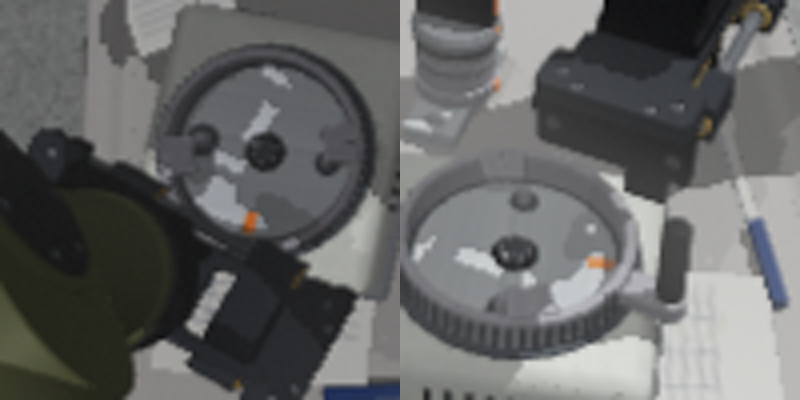

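Side half: the post stands untouched at (675,260), with the gripper still short of it in +y. The last moves did not arrive in full, so I'm checking the joints.

Run:
```python
from cell import *
import numpy as np
o=get_obs();print(np.round(o['qpos'],1),np.round(o['effort'],1),o['tool_pos'],o['tool_rot'])
```

```text
[ -15.7    6.4  -18.1  105.7    1.9   68.9 -153.4] [ -0.3 -33.7  -0.9 -28.6   0.    0.   -0. ] [0.44920733 0.25823812 0.15552678] [179.49264868   0.47146274 -29.02683419]
```

Call:
play_rows:
  steps:
    - [[0,0,-0.02,0,0,-0.14,0.05],[0,0,-0.01,0,0,-0.14,0.05],[0,0,0,0,0,-0.14,0.05],[0,0,0,0,0,-0.14,0.05],[0,0,0,0,0,-0.14,0.05],[0,0,0,0,0,-0.14,0.05],[0,0,0,0,0,-0.14,0.05],[0,0,0,0,0,-0.14,0.05],[0,0,0,0,0,-0.14,0.05],[0,0,0,0,0,-0.14,0.05],[0,0,0,0,0,-0.14,0.05],[0,0,0,0,0,-0.14,0.05]]

```text
time_s: 5.5
tool_pos: [0.4503, 0.2591, 0.187]
tool_rot: [-179.6, 0.3, 67.6]
force: [0.4, 1.0, -0.4]
grip_width: 0.05
grasp_force: 0.0
```

Call:
play_rows:
  steps:
    - [[0,0,0,0,0,-0.14,0.05],[0,0,0,0,0,-0.14,0.05],[0,0,0,0,0,-0.14,0.05],[0,0,0,0,0,-0.14,0.05],[0,0,0,0,0,-0.14,0.05],[0,0,0,0,0,-0.14,0.05],[0,0,0,0,0,-0.14,0.05],[0,0,0,0,0,-0.14,0.05],[0,0,0,0,0,-0.14,0.05],[0,0,0,0,0,-0.14,0.05],[0,0,0,0,0,0,0.05]]

```text
time_s: 6.6
tool_pos: [0.4502, 0.2591, 0.1868]
tool_rot: [-179.6, -0.3, 147.5]
force: [0.2, -0.4, 0.4]
grip_width: 0.0499
grasp_force: 0.0
```

Run:
```python
from h import *
from cell import *
plan([(.449,.295,.16,148.5,2),(.449,.295,.115,148.5,3)]);o=get_obs();print(o['tool_rot'],o['qpos'])
```

```text
at [  0.4502   0.2591   0.1868 147.4955] F [ 0.2 -0.4  0.4] w 0.0499 g 0.0 t 6.6
-> (0.449, 0.295, 0.16, 148.5, 2)
[0.0101, 0.0148, 0.0134, np.float64(-0.0088)]
[0.01, 0.0149, 0.0134, np.float64(-0.0088)]
-> (0.449, 0.295, 0.115, 148.5, 3)
[0.0, -0.0, 0.015, np.float64(-0.0)]
[0.0, -0.0, 0.015, np.float64(-0.0)]
[0.0, -0.0, 0.015, np.float64(-0.0)]
[-179.59564239   -0.3445816   147.49546527] [ -7.7509361    5.55008139 -26.37760228 103.11098803   2.42053106
  72.43698921  22.72318588]
```

Call:
play_rows:
  steps:
    - [[0.01,0.015,0.005,0,0,-0.009,0.05],[0.01,0.015,0.005,0,0,-0.009,0.05],[0,0,0.02,0,0,0,0.05],[0,0,0.02,0,0,0,0.05],[0,0,0.021,0,0,0,0.05],[0,0,0,0,0,0,0.03],[0,0,0,0,0,0,0.02],[0,0,0,0,0,0,0.01],[0,0,0,0,0,0,0.01],[0,0,0,0,0,0,0.01]]
  force: 10

```text
time_s: 7.6
tool_pos: [0.4478, 0.2958, 0.115]
tool_rot: [-179.6, -0.4, 148.6]
force: [0.7, 0.4, 1.5]
grip_width: 0.0175
grasp_force: 0.6
```

```bash
cat >> h.py <<'E'
def tilt(yaw=None):
    from cell import get_obs
    from scipy.spatial.transform import Rotation as R
    o=get_obs();r=R.from_euler('xyz',o['tool_rot'],degrees=True);y=o['tool_rot'][2] if yaw is None else yaw
    print('turn to upright',(r.inv()*R.from_euler('xyz',[180,0,y],degrees=True)).as_rotvec().round(4),'q',np.round(o['qpos'],1))
E
python3 - <<'E'
from h import *
from cell import *
o=get_obs();print(o['tool_pos'],o['tool_rot'],o['force'],o['grip_width'],o['grasp_force'])
tilt()
a=[read_camera(c)['frame'][:,:,::-1] for c in('top','side')]
cv2.imwrite('pics/p2.png',np.hstack([cv2.resize(i,(400,400),interpolation=cv2.INTER_CUBIC) for i in (a[0][165:265,90:190],a[1][200:300,240:340])]))
E
```

```text
[0.44778137 0.29581269 0.11503888] [-179.56532281   -0.38194508  148.59417896] [0.73826648 0.39863317 1.46857691] 0.017547526096727235 0.6096675060689449
turn to upright [-0.0076 -0.0067  0.    ] q [-11.2  11.6 -27.6 105.6   5.7  64.8  17.8]
```

View pics/p2.png

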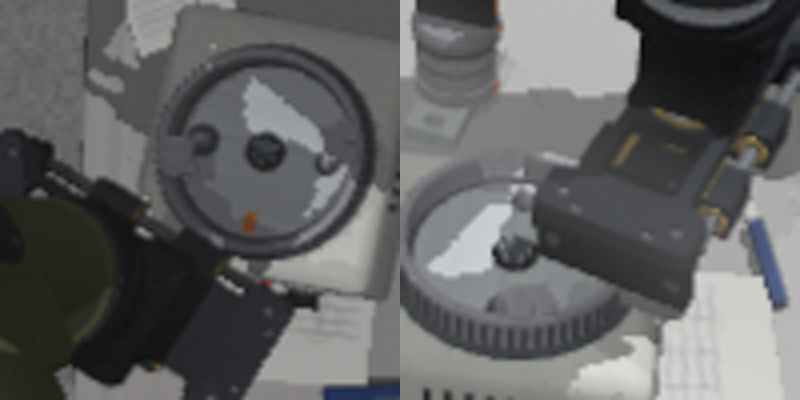

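Call:
play_rows:
  steps:
    - [[0,0,0,0,0,0,0.005],[0,0,0,0,0,0,0.005],[-0.0002,-0.0063,0,0,0,-0.07,0.005],[-0.0002,-0.0063,0,0,0,-0.07,0.005],[-0.0002,-0.0063,0,0,0,-0.07,0.005],[-0.0002,-0.0063,0,0,0,-0.07,0.005],[-0.0002,-0.0063,0,0,0,-0.07,0.005],[-0.0002,-0.0063,0,0,0,-0.07,0.005],[-0.0002,-0.0063,0,0,0,-0.07,0.005],[-0.0002,-0.0063,0,0,0,-0.07,0.005],[-0.0002,-0.0063,0,0,0,-0.07,0.005],[0,0,0,0,0,0,0.005]]
  force: 10

```text
time_s: 8.9
tool_pos: [0.4365, 0.2406, 0.115]
tool_rot: [-179.9, -0.4, -175.3]
force: [5.8, 0.4, 0.6]
grip_width: 0.0158
grasp_force: 10.0
```

Run:
```python
from h import *
from cell import *
o=get_obs();p=o['tool_pos'][:2]-[.5256,.248]
print(p,np.hypot(*p),np.degrees(np.arctan2(p[1],p[0]))%360,o['force'],o['grip_width'],o['grasp_force'])
tilt()
```

```text
[-0.08906813 -0.00743904] 0.08937824749157383 184.77430931198566 [5.78328692 0.44326761 0.58127756] 0.01584195660961017 9.995926130795851
turn to upright [-0.0025 -0.0069  0.    ] q [ -4.2   6.8 -29.2 110.7   3.6  63.8  59.9]
```

Call:
play_rows:
  steps:
    - [[-0.001,-0.0063,0,0,0,-0.07,0.005],[-0.001,-0.0063,0,0,0,-0.07,0.005],[-0.0005,-0.0047,0,0,0,-0.052,0.005],[0,-0.002,0,0,0,-0.02,0.005],[0,-0.002,0,0,0,-0.02,0.005],[0,-0.002,0,0,0,-0.02,0.005],[0,0,0,0,0,0,0.005]]

```text
time_s: 9.6
tool_pos: [0.4409, 0.2221, 0.1149]
tool_rot: [179.7, -0.5, -160.8]
force: [1.5, 7.5, 1.5]
grip_width: 0.0158
grasp_force: 10.0
```

```bash
cat >> h.py <<'E'
def arc():
    from cell import get_obs
    o=get_obs();p=o['tool_pos'][:2]-[.5256,.248];a=np.arctan2(p[1],p[0]);f=o['force']
    print('r',np.hypot(*p).round(4),'az',np.degrees(a).round(1)%360,'yaw',o['tool_rot'][2].round(1),'Frad',(f[0]*np.cos(a)+f[1]*np.sin(a)).round(1),'Ftan',(-f[0]*np.sin(a)+f[1]*np.cos(a)).round(1),o['tool_pos'],o['force'].round(1),o['grip_width'],o['grasp_force'])
E
python3 -c "
from h import *;arc();tilt()"
```

```text
r 0.0886 az 197.0 yaw -160.8 Frad -3.6 Ftan -6.7 [0.44090854 0.22213451 0.11491384] [1.5 7.5 1.5] 0.01582096662838217 10.002975192619488
turn to upright [ 0.0044 -0.0088 -0.    ] q [ -1.7   6.3 -29.2 111.2   3.   63.8  77.1]
```

Call:
play_rows:
  steps:
    - [[0,-0.002,0,0,0,0,0.005],[0,-0.002,0,0,0,0,0.005],[0,0,0,0,0,0,0.005],[0,0,0,0,0,0,0.005]]

```text
time_s: 10.0
tool_pos: [0.441, 0.2221, 0.1149]
tool_rot: [179.5, -0.5, -160.6]
force: [1.3, 14.9, 0.8]
grip_width: 0.0158
grasp_force: 10.0
```

```bash
python3 -c "
from h import *;arc()"
```

```text
r 0.0885 az 197.0 yaw -160.6 Frad -5.6 Ftan -13.9 [0.44099962 0.22206666 0.11492197] [ 1.3 14.9  0.8] 0.015842003842553055 10.008463030681014
```

Call:
play_rows:
  steps:
    - [[0,0.004,0,0,0,0,0.04],[0,0,0,0,0,0,0.05],[0,0,-0.02,0,0,0,0.06],[0,0,-0.03,0,0,0,0.06],[0,0,-0.03,0,0,0,0.06],[0,0,0,0,0,0,0.06]]

```text
time_s: 10.6
tool_pos: [0.4435, 0.2189, 0.1977]
tool_rot: [-179.9, -0.4, -160.9]
force: [1.0, -0.5, 0.4]
grip_width: 0.0548
grasp_force: 0.0
```

Run:
```python
from h import *
from cell import *
plan([(.5503,.0237,.19,158.2-360,8),(.5503,.0237,.13,158.2-360,3)]);tilt()
t=read_camera('top')['frame'][:,:,::-1];cv2.imwrite('pics/p3t.png',t)
s=read_camera('side')['frame'][:,:,::-1];cv2.imwrite('pics/p3s.png',s)
```

```text
at [   0.4435    0.2189    0.1977 -160.91  ] F [ 1.  -0.5  0.4] w 0.0548 g 0.0 t 10.6
-> (0.5503, 0.0237, 0.19, -201.8, 8)
[-0.0046, -0.0274, 0.001, np.float64(0.0892)]
[-0.0071, -0.0269, 0.001, np.float64(0.0892)]
[-0.0094, -0.0262, 0.001, np.float64(0.0892)]
[-0.0117, -0.0252, 0.001, np.float64(0.0892)]
[-0.0139, -0.0241, 0.001, np.float64(0.0892)]
[-0.016, -0.0227, 0.001, np.float64(0.0892)]
[-0.018, -0.0212, 0.001, np.float64(0.0892)]
[-0.0198, -0.0195, 0.001, np.float64(0.0892)]
-> (0.5503, 0.0237, 0.13, -201.8, 3)
[-0.0, 0.0, 0.02, np.float64(0.0)]
[-0.0, 0.0, 0.02, np.float64(0.0)]
[-0.0, 0.0, 0.02, np.float64(0.0)]
turn to upright [-0.0009 -0.0071  0.    ] q [ -0.8   1.9 -28.9 105.4   0.9  73.3  79.1]
```

Call:
play_rows:
  steps:
    - [[-0.005,-0.027,0.001,0,-0.007,0.089,0.06],[-0.007,-0.027,0.001,0,0,0.089,0.06],[-0.009,-0.026,0.001,0,0,0.089,0.06],[-0.012,-0.025,0.001,0,0,0.089,0.06],[-0.014,-0.024,0.001,0,0,0.089,0.06],[-0.016,-0.023,0.001,0,0,0.089,0.06],[-0.018,-0.021,0.001,0,0,0.089,0.06],[-0.02,-0.02,0.001,0,0,0.089,0.06],[0,0,0.02,0,0,0,0.06],[0,0,0.02,0,0,0,0.06],[0,0,0,0,0,0,0.06],[0,0,0,0,0,0,0.06]]

```text
time_s: 11.9
tool_pos: [0.5476, 0.024, 0.1449]
tool_rot: [-179.7, -0.4, 158.4]
force: [-0.1, 0.1, -0.6]
grip_width: 0.06
grasp_force: 0.0
```

Run:
```python
from h import *
from cell import *
plan([(.5503,.0237,.073,158.2,4)]);tilt(158.2)
a=[read_camera(c)['frame'][:,:,::-1] for c in('top','side')]
cv2.imwrite('pics/p4.png',np.hstack([cv2.resize(i,(400,400),interpolation=cv2.INTER_CUBIC) for i in (a[0][150:230,200:280],a[1][170:250,210:290])]))
```

```text
at [5.476000e-01 2.400000e-02 1.449000e-01 1.583669e+02] F [-0.1  0.1 -0.6] w 0.06 g 0.0 t 11.9
-> (0.5503, 0.0237, 0.073, 158.2, 4)
[-0.0006, 0.0002, 0.018, np.float64(0.0007)]
[-0.0006, 0.0002, 0.018, np.float64(0.0007)]
[-0.0006, 0.0002, 0.018, np.float64(0.0007)]
[-0.0006, 0.0002, 0.018, np.float64(0.0007)]
turn to upright [-0.0049 -0.0066  0.0029] q [  9.7  10.3 -16.6 102.6   3.2  68.   60.5]
```

View pics/p4.png

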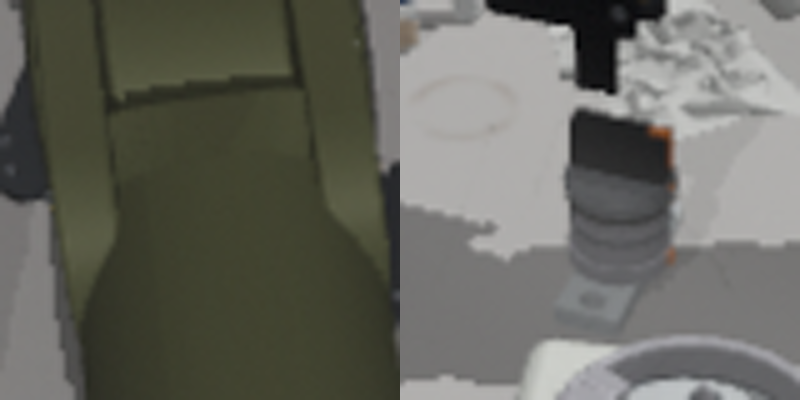

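Side half: the near finger is at (596,95), just above the bar grip (572–672, 110–185), where I expected it.

Call:
play_rows:
  steps:
    - [[-0.0015,0,0.0175,-0.005,-0.0065,0.003,0.06],[-0.0005,0,0.0175,0,0,0,0.06],[0,0,0.0175,0,0,0,0.06],[0,0,0.0165,0,0,0,0.06],[0,0,0,0,0,0,0.06],[0,0,0,0,0,0,0.06]]

```text
time_s: 12.6
tool_pos: [0.5513, 0.0236, 0.0781]
tool_rot: [179.9, 0.2, 158.2]
force: [0.5, -0.1, 0.0]
grip_width: 0.06
grasp_force: 0.0
```

```bash
python3 -c "
from h import *
plan([(.5503,.0237,.075,158.2,2)]);tilt(158.2)"
```

```text
at [5.513000e-01 2.360000e-02 7.810000e-02 1.582065e+02] F [ 0.5 -0.1  0. ] w 0.06 g 0.0 t 12.6
-> (0.5503, 0.0237, 0.075, 158.2, 2)
[0.0005, -0.0001, 0.0016, np.float64(0.0001)]
[0.0005, -0.0001, 0.0016, np.float64(0.0001)]
turn to upright [0.0019 0.0038 0.0001] q [  9.4  14.  -16.4 106.6   4.5  59.8  59.4]
```

Call:
play_rows:
  steps:
    - [[0.001,0,0.003,0.002,0.004,0,0.05],[0,0,0,0,0,0,0.035],[0,0,0,0,0,0,0.025],[0,0,0,0,0,0,0.015],[0,0,0,0,0,0,0.01],[0,0,0,0,0,0,0.005],[0,0,0,0,0,0,0.005],[0,0,0,0,0,0,0.005]]
  force: 35

```text
time_s: 13.4
tool_pos: [0.55, 0.0242, 0.0743]
tool_rot: [180.0, -0.0, 158.2]
force: [1.0, 1.0, -0.0]
grip_width: 0.0159
grasp_force: 35.0
```

Run:
```python
from h import *
from cell import *
a=[read_camera(c)['frame'][:,:,::-1] for c in('top','side')]
cv2.imwrite('pics/p5t.png',a[0]);cv2.imwrite('pics/p5s.png',a[1])
cv2.imwrite('pics/p5.png',np.hstack([cv2.resize(i,(400,400),interpolation=cv2.INTER_CUBIC) for i in (a[0][173:233,126:186],a[1][230:290,236:296])]))
```

```text
(no output)
```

View pics/p5.png

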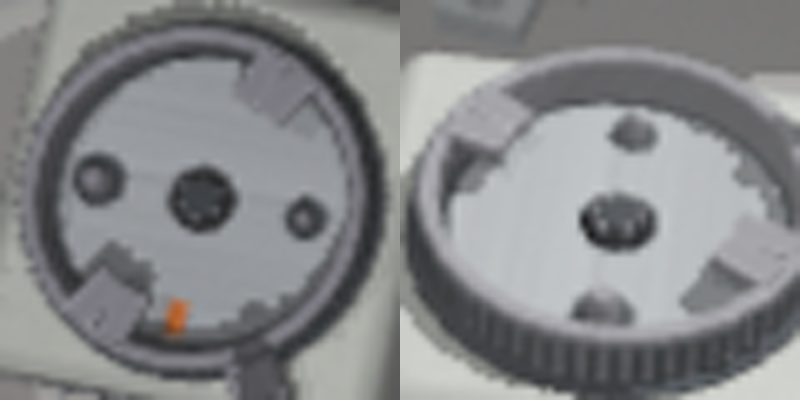

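Ring open, lugs at top right and bottom left, both dowels visible. Top half: dowels at (99,181) and (306,219), coupling (202,199), bar (177,318). Side half: coupling (219,222), dowels at (233,130) and (204,303).

Run:
```python
from h import *
k=400/60
T=lambda x,y:((x+.5)/k-.5+126,(y+.5)/k-.5+173)
S=lambda x,y:((x+.5)/k-.5+236,(y+.5)/k-.5+230)
def L(x,y,z): 
    return lambda p:[p[0]+x*np.cos(p[2])-y*np.sin(p[2]),p[1]+x*np.sin(p[2])+y*np.cos(p[2]),z]
t=[('top',T(99,181),L(0,.041,.0855),1),('top',T(306,219),L(0,-.041,.0855),1),('top',T(202,199),L(0,0,.083),1),('top',T(177,318),L(-.0466,0,.081),.7)]
s=[('side',S(233,130),L(0,-.041,.0865),1),('side',S(204,300),L(0,.041,.0875),.5),('side',S(219,222),L(0,0,.083),1),('side',(289.4,265.4),L(-.0466,0,.081),.7)]
f=lambda p,o:np.concatenate([(proj(c,fn(p))[0]-px)*w for c,px,fn,w in o])
for o in (t,s,t+s):
    r=least_squares(f,[.525,.248,-.2],args=(o,));print(r.x.round(4),np.degrees(r.x[2]).round(2),r.fun.reshape(-1,2).round(2).tolist())
plan([(.55,.0242,.204,158.2,3),(.5265,.238,.204,167.4,8)]);tilt(158.2)
```

```text
[ 0.5256  0.2485 -0.1899] -10.88 [[-0.25, -0.18], [-0.04, 0.01], [0.17, 0.13], [0.17, 0.06]]
[ 0.5255  0.2528 -0.1798] -10.3 [[-0.08, -0.47], [0.03, 0.48], [-0.05, -0.04], [0.15, 0.3]]
[ 0.5256  0.25   -0.1893] -10.84 [[-0.84, -0.14], [-0.62, 0.04], [-0.42, 0.17], [-0.24, 0.09], [-0.01, -1.31], [-0.11, -0.03], [-0.16, -0.96], [0.03, -0.26]]
at [5.500000e-01 2.420000e-02 7.430000e-02 1.582102e+02] F [0.1 2.2 1. ] w 0.0157 g 35.0 t 13.5
-> (0.55, 0.0242, 0.204, 158.2, 3)
[0.0, 0.0, -0.0432, np.float64(0.0001)]
[0.0, 0.0, -0.0432, np.float64(0.0001)]
[0.0, 0.0, -0.0432, np.float64(0.0001)]
-> (0.5265, 0.238, 0.204, 167.4, 8)
[0.0127, 0.0237, -0.0, np.float64(-0.0201)]
[0.0122, 0.024, -0.0, np.float64(-0.0201)]
[0.0117, 0.0242, -0.0, np.float64(-0.0201)]
[0.0112, 0.0244, -0.0, np.float64(-0.0201)]
[0.0107, 0.0247, -0.0, np.float64(-0.0201)]
[0.0102, 0.0249, -0.0, np.float64(-0.0201)]
[0.0097, 0.0251, -0.0, np.float64(-0.0201)]
[0.0092, 0.0253, -0.0, np.float64(-0.0201)]
turn to upright [-0.     -0.0009  0.0002] q [  9.3  14.3 -16.4 106.7   4.6  59.7  59.3]
```

Call:
play_rows:
  steps:
    - [[0,0,-0.02,0,0,0,0.005],[0,0,-0.036,0,0,0,0.005],[0,0,-0.036,0,0,0,0.005],[0,0,-0.036,0,0,0,0.005],[0.0128,0.0242,0,0,0,-0.0236,0.005],[0.0124,0.0245,0,0,0,-0.0236,0.005],[0.0118,0.0247,0,0,0,-0.0236,0.005],[0.0112,0.025,0,0,0,-0.0236,0.005],[0.0106,0.0253,0,0,0,-0.0236,0.005],[0.01,0.0255,0,0,0,-0.0236,0.005],[0.0094,0.0257,0,0,0,-0.0236,0.005],[0.0088,0.026,0,0,0,-0.0236,0.005]]

```text
time_s: 14.7
tool_pos: [0.5234, 0.2446, 0.2]
tool_rot: [-179.9, -0.3, 169.3]
force: [1.1, -0.3, -3.6]
grip_width: 0.016
grasp_force: 35.0
```

Call:
play_rows:
  steps:
    - [[0,0,0,0,0,0,0.005],[0,0,0,0,0,0,0.005],[0,0,0,0,0,0,0.005]]

```text
time_s: 15.0
tool_pos: [0.5251, 0.2414, 0.2009]
tool_rot: [-179.9, -0.2, 169.0]
force: [0.8, -0.2, -4.6]
grip_width: 0.0157
grasp_force: 35.0
```

Run:
```python
from h import *
from cell import *
plan([(.5258,.250,.189,169,2)]);tilt(169)
```

```text
at [  0.5251   0.2414   0.2009 169.0456] F [ 0.8 -0.2 -4.6] w 0.0157 g 35.0 t 15.0
-> (0.5258, 0.25, 0.189, 169, 2)
[0.0004, 0.0043, 0.0059, np.float64(0.0004)]
[0.0005, 0.0043, 0.0059, np.float64(0.0004)]
turn to upright [-0.0021 -0.0029  0.0008] q [ -4.3  12.2 -26.4  94.5   5.6  74.8  47.4]
```

Call:
play_rows:
  steps:
    - [[0.0005,0.0043,0.008,-0.002,-0.003,0,0.005],[0.0005,0.0043,0.008,0,0,0,0.005],[0,0,0,0,0,0,0.005],[0,0,0,0,0,0,0.005]]

```text
time_s: 15.4
tool_pos: [0.5262, 0.2502, 0.1856]
tool_rot: [179.9, 0.1, 169.0]
force: [-0.3, 0.1, -3.7]
grip_width: 0.0152
grasp_force: 35.0
```

Run:
```python
from h import *
from cell import *
plan([(.5258,.250,.184,169,1)]);tilt(169)
a=[read_camera(c)['frame'][:,:,::-1] for c in('top','side')]
cv2.imwrite('pics/p6t.png',a[0]);cv2.imwrite('pics/p6s.png',a[1])
cv2.imwrite('pics/p6.png',np.hstack([cv2.resize(i,(w,560),interpolation=cv2.INTER_CUBIC) for i,w in ((a[0][165:245,135:165],210),(a[1][205:285,228:312],588))]))
```

```text
at [  0.5262   0.2502   0.1856 169.0119] F [-0.3  0.1 -3.7] w 0.0152 g 35.0 t 15.4
-> (0.5258, 0.25, 0.184, 169, 1)
[0.0003, -0.0002, 0.0016, np.float64(0.0002)]
turn to upright [0.0011 0.0009 0.0002] q [ -4.9  13.2 -26.6  95.2   6.1  73.   46.3]
```

View pics/p6.png

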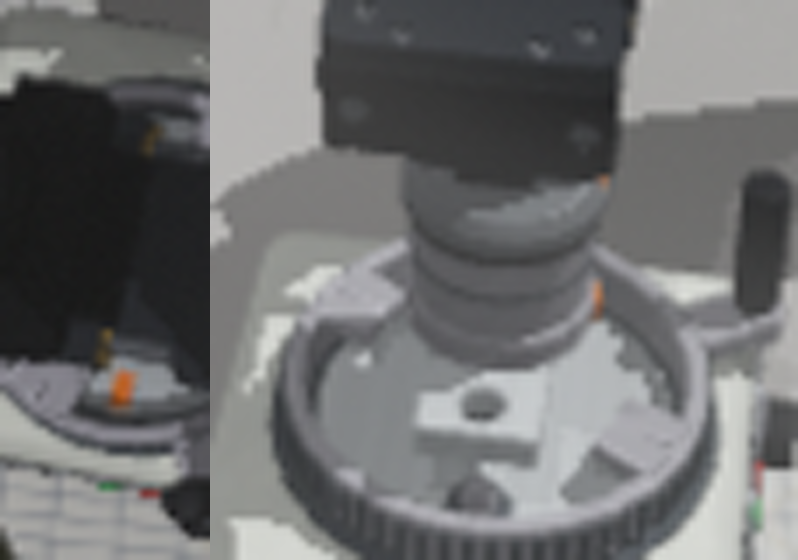

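Side half: near foot hole at (484,402), directly above the big dowel at (479,485), with the lugs clear of the foot. I'm computing the xy offset between hole and dowel.

Run:
```python
from h import *
S=lambda x,y:((x-210+.5)/7-.5+228,(y+.5)/7-.5+205)
fz=.1856-.0743
a=np.radians(-11)
ax=np.array([np.cos(a),np.sin(a)]);ay=np.array([-np.sin(a),np.cos(a)])
# hole: upper rim ellipse centre at foot top; dowel: visible body, mid height
h=atz('side',S(484,402),fz+.0115);d=atz('side',S(479,487),.0875)
print('hole',h,'dowel',d,'d-h in mill axes',(d-h)@ax,(d-h)@ay)
t=np.array([.5262,.2502]);print('expected hole from tcp',t+.041*ay, 'side bias',h-(t+.041*ay))
m=d-(h-(t+.041*ay))-.041*ay;print('seat est via side, bias removed',m)
```

```text
hole [0.53241275 0.28833188] dowel [0.5330941  0.28926328] d-h in mill axes 0.0004911042266687974 0.0010442924535566226
expected hole from tcp [0.53402317 0.29044671] side bias [-0.00161042 -0.00211483]
seat est via side, bias removed [0.52688134 0.2511314 ]
```

Call:
play_rows:
  steps:
    - [[-0.0003,0.001,0.004,0.001,0.001,0,0.005],[0,0,0.004,0,0,0,0.005],[0,0,0.004,0,0,0,0.005],[0,0,0.004,0,0,0,0.005],[0,0,0.002,0,0,0,0.005],[0,0,0.002,0,0,0,0.005],[0,0,0.002,0,0,0,0.005],[0,0,0,0,0,0,0.005]]

```text
time_s: 16.3
tool_pos: [0.5269, 0.2512, 0.164]
tool_rot: [180.0, 0.0, 169.0]
force: [-0.7, -0.4, -4.4]
grip_width: 0.0158
grasp_force: 35.0
```

```bash
python3 -c "
from h import *
from cell import get_obs
plan([]);tilt(169);o=get_obs();print(o['wrist_torque'],o['tool_rot'])"
```

```text
at [5.269000e-01 2.512000e-01 1.640000e-01 1.690112e+02] F [-0.7 -0.4 -4.4] w 0.0158 g 35.0 t 16.3
turn to upright [0.0006 0.0005 0.0002] q [ -5.2  14.2 -26.6  96.6   6.7  70.7  45.8]
[ 0.11032662 -0.1789796  -0.04275227] [1.79968299e+02 3.06565004e-02 1.69011156e+02]
```

Call:
play_rows:
  steps:
    - [[0,0,0.002,0,0,0,0.005],[0,0,0.002,0,0,0,0.005],[0,0,0.0015,0,0,0,0.005],[0,0,0,0,0,0,0.005]]

```text
time_s: 16.7
tool_pos: [0.5268, 0.2512, 0.1584]
tool_rot: [180.0, 0.0, 169.0]
force: [0.1, -0.1, -3.3]
grip_width: 0.0156
grasp_force: 35.0
```

Call:
play_rows:
  steps:
    - [[0,0,0.0015,0,0,0,0.005],[0,0,0.0015,0,0,0,0.005],[0,0,0.001,0,0,0,0.005],[0,0,0,0,0,0,0.005],[0,0,0,0,0,0,0.005]]

```text
time_s: 17.2
tool_pos: [0.527, 0.2513, 0.1547]
tool_rot: [180.0, 0.0, 169.0]
force: [0.2, 0.0, -2.7]
grip_width: 0.0161
grasp_force: 35.0
```

Call:
play_rows:
  steps:
    - [[0,0,0.001,0,0,0,0.005],[0,0,0.001,0,0,0,0.005],[0,0,0,0,0,0,0.005],[0,0,0,0,0,0,0.005]]

```text
time_s: 17.6
tool_pos: [0.5273, 0.2514, 0.1543]
tool_rot: [179.9, 0.1, 169.0]
force: [-3.7, -2.5, 6.2]
grip_width: 0.0157
grasp_force: 35.0
```

Call:
play_rows:
  steps:
    - [[0,0,-0.001,0,0,0,0.02],[0,0,0,0,0,0,0.03],[0,0,0,0,0,0,0.05],[0,0,0,0,0,0,0.05],[0,0,-0.015,0,0,0,0.05],[0,0,-0.02,0,0,0,0.05],[0,0,-0.02,0,0,0,0.05],[0,0,0,0,0,0,0.05]]

```text
time_s: 18.4
tool_pos: [0.5288, 0.2525, 0.2129]
tool_rot: [179.7, 0.4, 169.0]
force: [-0.1, 0.4, -0.2]
grip_width: 0.0496
grasp_force: 0.0
```

Run:
```python
from h import *
plan([(.442,.222,.205,199,5),(.442,.222,.115,199,5)]);tilt(169)
```

```text
at [  0.5288   0.2525   0.2129 169.0127] F [-0.1  0.4 -0.2] w 0.0496 g 0.0 t 18.4
-> (0.442, 0.222, 0.205, 199, 5)
[0.0159, -0.0093, 0.0016, np.float64(-0.1047)]
[0.0168, -0.0076, 0.0016, np.float64(-0.1047)]
[0.0175, -0.0058, 0.0016, np.float64(-0.1047)]
[0.018, -0.0039, 0.0016, np.float64(-0.1047)]
[0.0183, -0.002, 0.0016, np.float64(-0.1047)]
-> (0.442, 0.222, 0.115, 199, 5)
[-0.0, -0.0, 0.018, np.float64(-0.0)]
[-0.0, -0.0, 0.018, np.float64(-0.0)]
[-0.0, -0.0, 0.018, np.float64(-0.0)]
[-0.0, -0.0, 0.018, np.float64(-0.0)]
[-0.0, -0.0, 0.018, np.float64(-0.0)]
turn to upright [0.0045 0.0063 0.0002] q [ -4.9  12.3 -26.7  93.    5.7  75.6  46.5]
```

Call:
play_rows:
  steps:
    - [[0.016,-0.009,0,0.004,0.006,-0.105,0.05],[0.017,-0.008,0,0,0,-0.105,0.05],[0.0175,-0.006,0,0,0,-0.105,0.05],[0.018,-0.004,0,0,0,-0.105,0.05],[0.018,-0.002,0,0,0,-0.105,0.05],[0,0,0,0,0,0,0.05],[0,0,0,0,0,0,0.05]]

```text
time_s: 19.1
tool_pos: [0.4404, 0.2204, 0.2093]
tool_rot: [-179.9, -0.3, -161.0]
force: [-0.1, 0.2, -0.4]
grip_width: 0.0501
grasp_force: 0.0
```

Run:
```python
from h import *
from cell import *
plan([(.442,.222,.115,199-360,5)]);tilt(199)
a=read_camera('side')['frame'][:,:,::-1]
cv2.imwrite('pics/p7.png',cv2.resize(a[200:300,228:328],(600,600),interpolation=cv2.INTER_CUBIC))
```

```text
at [   0.4404    0.2204    0.2093 -161.0246] F [-0.1  0.2 -0.4] w 0.0501 g 0.0 t 19.1
-> (0.442, 0.222, 0.115, -161, 5)
[-0.0004, 0.0002, 0.0189, np.float64(-0.0001)]
[-0.0004, 0.0002, 0.0189, np.float64(-0.0001)]
[-0.0004, 0.0002, 0.0189, np.float64(-0.0001)]
[-0.0004, 0.0002, 0.0189, np.float64(-0.0001)]
[-0.0004, 0.0002, 0.0189, np.float64(-0.0001)]
turn to upright [-0.001  -0.005  -0.0004] q [ -0.5   1.  -29.3 104.8   0.5  74.6  79. ]
```

View pics/p7.png

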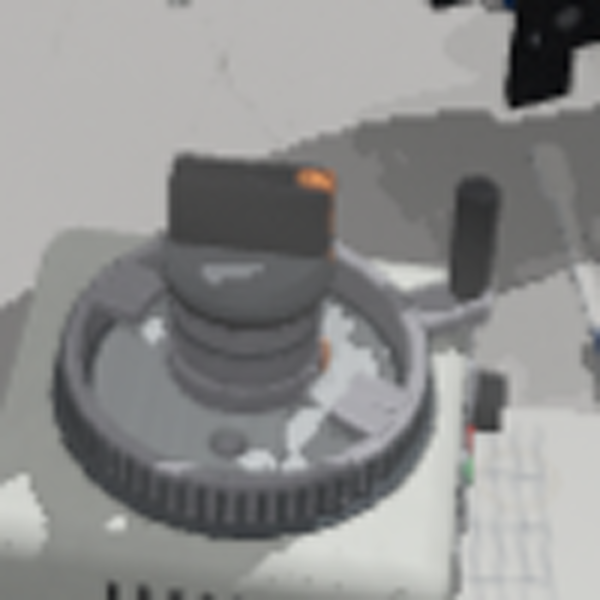

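Jar seated upright: the dowel fills the near hole at (229,442), the orange mark faces front, and the post is at (475,235). Next I pinch the post.

Call:
play_rows:
  steps:
    - [[-0.001,0.0005,0.019,-0.001,-0.005,0,0.05],[-0.001,0.0005,0.019,0,0,0,0.05],[0,0,0.019,0,0,0,0.05],[0,0,0.019,0,0,0,0.05],[0,0,0.018,0,0,0,0.05],[0,0,0,0,0,0,0.035],[0,0,0,0,0,0,0.02],[0,0,0,0,0,0,0.01],[0,0,0,0,0,0,0.005],[0,0,0,0,0,0,0.005],[0,0,0,0,0,0,0.005],[0,0,0,0,0,0,0.005]]
  force: 10

```text
time_s: 20.35
tool_pos: [0.4418, 0.2226, 0.1158]
tool_rot: [180.0, 0.0, -160.9]
force: [-0.9, 0.5, 2.5]
grip_width: 0.0156
grasp_force: 10.0
```

```bash
sed -i 's/\[.5256,.248\]/[.527,.2513]/' h.py; python3 -c "
from h import *;arc();tilt()"
```

```text
r 0.0899 az 198.6 yaw -160.9 Frad 0.7 Ftan -0.7 [0.4418027  0.22260293 0.11584113] [-0.9  0.5  2.5] 0.015583618055708605 9.999728417024016
turn to upright [0.0008 0.0004 0.    ] q [ -1.4   6.  -29.7 111.5   3.2  63.4  76.7]
```

Call:
play_rows:
  steps:
    - [[-0.0002,0.0063,0,0,0,0.07,0.005],[-0.0002,0.0063,0,0,0,0.07,0.005],[-0.0002,0.0063,0,0,0,0.07,0.005],[-0.0002,0.0063,0,0,0,0.07,0.005],[-0.0002,0.0063,0,0,0,0.07,0.005],[-0.0002,0.0063,0,0,0,0.07,0.005],[-0.0002,0.0063,0,0,0,0.07,0.005],[-0.0002,0.0063,0,0,0,0.07,0.005],[-0.0002,0.0063,0,0,0,0.07,0.005],[-0.0002,0.0063,0,0,0,0.07,0.005],[-0.0002,0.0063,0,0,0,0.07,0.005],[0,0,0,0,0,0,0.005]]

```text
time_s: 21.55
tool_pos: [0.4458, 0.29, 0.1158]
tool_rot: [179.9, 0.0, 155.0]
force: [2.2, -0.0, 3.5]
grip_width: 0.0156
grasp_force: 10.0
```

```bash
python3 -c "
from h import *;arc();tilt()"
```

```text
r 0.0899 az 154.5 yaw 155.0 Frad -2.0 Ftan -0.9 [0.44581555 0.29002028 0.11583508] [ 2.2 -0.   3.5] 0.015648569752040684 10.000644084066153
turn to upright [0.0009 0.0006 0.    ] q [ -9.5  10.6 -28.9 106.7   5.7  64.1  24.5]
```

Remaining to 139° is about 15.5°, then creep into the stop.

Call:
play_rows:
  steps:
    - [[-0.0002,0.0063,0,0,0,0.07,0.005],[-0.0002,0.0063,0,0,0,0.07,0.005],[-0.0002,0.0063,0,0,0,0.07,0.005],[-0.0001,0.004,0,0,0,0.045,0.005],[0,0.002,0,0,0,0.02,0.005],[0,0.002,0,0,0,0.02,0.005],[0,0.002,0,0,0,0,0.005],[0,0,0,0,0,0,0.005],[0,0,0,0,0,0,0.005]]

```text
time_s: 22.45
tool_pos: [0.459, 0.3097, 0.1155]
tool_rot: [-179.5, 0.0, 138.1]
force: [-6.7, -8.6, 12.1]
grip_width: 0.0158
grasp_force: 10.0
```

```bash
python3 -c "
from h import *;arc();tilt()"
```

```text
r 0.0897 az 139.4 yaw 138.1 Frad -0.5 Ftan 10.9 [0.4589564  0.30968261 0.11552371] [-6.7 -8.6 12.1] 0.015806706573004512 9.96901028017021
turn to upright [-0.0092  0.0004 -0.    ] q [-12.8  13.6 -27.2 103.3   6.9  65.3   5.9]
```

Call:
play_rows:
  steps:
    - [[0,0.002,0,0,0,0,0.005],[0,0.002,0,0,0,0,0.005],[0,0,0,0,0,0,0.005],[0,0,0,0,0,0,0.005]]

```text
time_s: 22.85
tool_pos: [0.4591, 0.3097, 0.1142]
tool_rot: [-179.0, -0.0, 138.1]
force: [-11.9, -15.2, 14.6]
grip_width: 0.0156
grasp_force: 9.9
```

```bash
python3 -c "
from h import *;arc();tilt()"
```

```text
r 0.0896 az 139.3 yaw 138.1 Frad -0.9 Ftan 19.2 [0.45905157 0.30968862 0.11423353] [-11.9 -15.2  14.6] 0.015598118615788702 9.872592617757618
turn to upright [-0.0179 -0.0001  0.    ] q [-12.9  14.  -27.1 102.9   7.1  65.7   5.6]
```

Call:
play_rows:
  steps:
    - [[0,0,0,0,0,0,0.03],[0,0,0,0,0,0,0.05],[0,0,0,0,0,0,0.05],[0,-0.005,-0.002,0,0,0,0.05],[0,0,-0.02,0,0,0,0.05],[0,0,-0.03,0,0,0,0.05],[0,0,-0.03,0,0,0,0.05],[0.015,0,-0.03,0,0,0,0.05],[0.03,0,-0.02,0,0,0,0.05],[0,0,0,0,0,0,0.05]]

```text
time_s: 23.85
tool_pos: [0.4242, 0.3479, 0.251]
tool_rot: [179.6, -0.1, 138.5]
force: [0.5, 0.6, 0.4]
grip_width: 0.0499
grasp_force: 0.0
```

Run:
```python
from h import *
from cell import *
arc()
a=[read_camera(c)['frame'][:,:,::-1] for c in('top','side')]
cv2.imwrite('pics/p8.png',np.hstack([cv2.resize(i,(400,400),interpolation=cv2.INTER_CUBIC) for i in (a[0][160:260,100:200],a[1][210:310,230:330])]))
```

```text
r 0.1411 az 136.8 yaw 138.5 Frad -0.0 Ftan -0.8 [0.42422083 0.34793963 0.25103593] [0.5 0.6 0.4] 0.04989011153277301 0.0
```

View pics/p8.png

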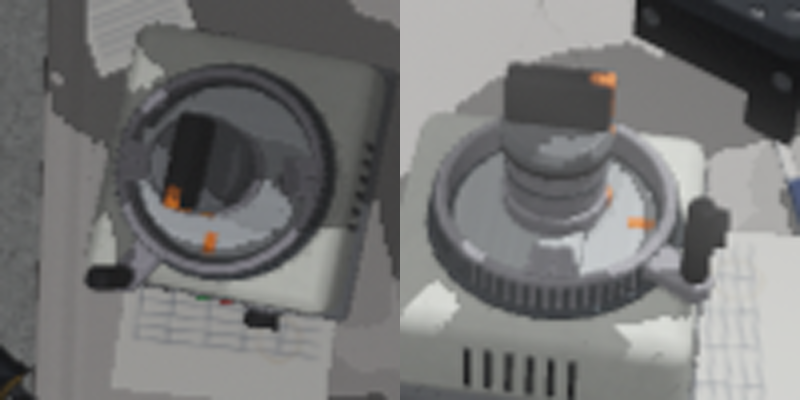

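Jar upright and seated, orange mark in line with the seat bar, lugs over both foot ends, post at the closed stop, and the gripper clear of everything. Handing in.

```bash
python3 -c "
from cell import *
print(sign_off())"
```

```text
the job is handed in; nothing more can be done
None
```

The jar is seated on both dowels with its mark to the front, the ring is swung against its closed stop, and the gripper is clear; I handed the job in at about 24 s of the 69 s allowed.

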